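# Load the bonding carrier against the flip stop

## Robot

A 6-joint arm with a two-finger parallel gripper is mounted at the origin on the work surface. World frame = base frame: x ahead of the robot, y to its left, z up, the work surface at z = 0. Lengths are in m, angles in rad, forces in N, time in s.
With the tool pointing down it reaches from about 0.3 to 0.875 m from the base axis. Payload 6.4 kg.
Tool frame: the origin (TCP) lies midway between the tips of the shut fingers; the grasp point (between the pads) lies 19 mm behind it; z points along the fingers, y is the line along which they close (so a half turn about z gives the same grasp; the last joint's range is limited). The gripper opens to 85 mm and grips with 20 to 120 N. Pads are 22 mm wide; open, the fingers measure 114 mm over their backs; the gripper's body (76 mm by 85 mm) begins 54 mm behind the grasp point. The pads swing forward as they close: fully open they stand 13 mm farther back than shut.
Start: joints at [1.107, 0.181, 1.607, -0, 1.354, -0.206], TCP at [0.147, 0.556, 0.231] pointing down, gripper open.
Joint ranges: [-2.99, 2.99], [-0.89, 2.07], [0.3, 2.58], [-1.14, 4.28], [0, 2.63], [-3.12, 3.12]. Speed limits (rad/s): [2.57, 2.57, 3.01, 3.14, 3.14, 3.14].

## Interface

Orientations are given as a unit quaternion [w, x, y, z].
In Python, from bench import status, camera, ctrl gives the robot as it stands. The module is installed in compiled form; this text tells all that it offers.
- The arm moves only by the shell command python3 -m handwheel 'ROWS'. ROWS is JSON, a list that holds one entry, the list of rows, each a list of 7 numbers: the opening, from -1 (shut) to 1 (fully open), then the shift along the tool's x, y, z in cm, then the turn, a rotation vector about the tool's x, y, z in degrees. A call has 1 to 10 rows; each row is the pose to reach, as a shift and turn from the pose commanded when the call began, along the tool's axes at that moment; what a row does not reach only later rows make up. A row lasts 1/8 s, in which the tool goes at most 62.5 mm and 10.7 degrees, less where a joint would pass 70% of its speed; a pose out of reach is approached as far as the arm can. A call with a gripper value outside its range is refused whole. The fingers move at their own pace and stop on an object; the grip force is fixed at half the most. Time passes only in rows, so rows that repeat a pose let the fingers close. It gives the time, the measured TCP pose, the force, the opening and the grip force at its end, in the units of the state.
- status.get_obs(): the state, without advancing time (a new reading comes with each control period).
- camera(name): name is "scene" or "top" or "wrist"; returns a dict with "frame" (400x640x3 uint8, blue, green, red), "depth" (400x640 float32, m along the optical axis (not along the pixel's ray), 0 where there is no reading), "fx", "fy", "cx", "cy" (pixels), "extrinsics" (4x4, takes a point from camera to world coordinates); the wrist camera has in their place "hand_eye" (4x4, takes a point from camera to tool coordinates, whose origin is the TCP and whose axes are the flange's). Camera axes: x right, y down, z forward; pixel columns grow to the right and rows downward; lengths in m; the calibration is good to about 2 mm. A picture is of the moment at which its call begins: read the wrist's pose just before it.
- ctrl.hand_in(): hands the job in; it is judged then, once.
The state is a dict: "time_s": time; "q": joint angles; "dq": joint speeds; "joint_efforts": joint torques, N m; "eef_pos": TCP position; "eef_rot": TCP orientation; "wrist_force": force on the tool from outside, world axes, zero at the start; "torque": the same for the moment, N m; "opening": opening from 0.0 (shut) to 1.0 (fully open); "grasp_force": force on a finger pad.
Only numpy, scipy, OpenCV 4.12 (cv2) and the standard library are available. Lean on these libraries where they do the work, as an engineer would, in place of code of your own. Each camera call takes 0.05 s, during which the arm holds its last target. There are 200 camera calls.

## Task

First flip the track's hinged stop fully down across the channel. Then take the carrier, the block with the upright grip fin, out of the packed tray, set it flat in the channel near the track's open end, well short of the stop, and slide it along until it rests against the stop; let go of it there. Leave the two plain blocks in their places in the tray, the stop down, and the other things on the bench alone.

Things in the scene. Friction and masses are not known exactly. Their poses are not given: they have to be found in the camera images.
- track: Fixed aluminium track, 160 mm wide (x), 320 mm long (y -170 to +150 mm); origin on the bench, on the channel's centre line. The channel runs along y, open at both ends; loading end: -y. Floor 12 mm above the bench; two rails, tops at 27 mm, 68 mm apart inside (the carrier has 4 mm play each side). On the +x side hinge lugs at y 90 (48 mm high) and a micrometer at y -75 to +10 (35 mm high).
- seat (a point): Point fixed to the track at (0, 38, 47) mm in its frame, axes as the track's: where the carrier's centre is when the carrier lies centred in the channel against the lowered stop. The lowered stop's face is 45 mm further along +y, at the track's y = +83 mm.
- flag_hinge (a point): Point on the hinge axis of the flip stop, fixed to the track at (58, 90, 38) mm in the track's frame; axes as the track's. The hinge axis is along y.
- flag (a joint): Angle of the flip stop, rad: 0 = fully down across the channel, towards the track's -x (end stop); 1.571 = upright; 1.9 = leaning back to +x (end stop). Begins at 1.4 to 1.85. The stiff hinge (0.15 N m of friction) stays where left; about 2 N on the tab moves it. It swings in the track's x-z plane.
- flag_tab (a point): Middle of the steel flip stop's finger tab, on its back (upper side when down, +x side when upright), 118 mm from the hinge axis. Axes: -x from hinge to tab, z out of the back. Bar 14 mm wide (y) and thick, hinge axis in its middle; tab 28 mm long, 30 mm wide, ends 132 mm from the axis. A tongue on the front drops 16 mm into the channel. Down, the bar's top is 45 mm above the bench.
- tray: Fixed grey open tray, 194 x 103 mm (x, y), 22 mm high, walls and floor 5 mm thick, origin at the centre of its underside. It holds three blocks in a row along its x, at x = -61, 0 and +61 mm, about 1 mm apart and 1.5 mm or less from the walls; the carrier may be in any of the three places.
- carrier_center (a point): Centre of the carrier, half-way up its 70 mm height: loose aluminium block 60 (x) x 90 (y) x 25 mm, 0.35 to 0.55 kg, with an upright grip fin mid-top, 14 mm thick (x), 50 long (y), 45 high. Underside 35 mm and block top 10 mm below this point, fin top 35 mm above. z up; a half turn makes no difference. It lies 47 mm above the bench in the channel, 40 mm in the tray.
- blank1_center (a point): Centre of a plain aluminium block 60 x 90 x 25 mm without a fin, in the tray; stays there.
- blank2_center (a point): Centre of the second plain block, like the first; stays in the tray.
- reel: Loose steel tape reel lying flat, 110 mm across, 20 mm high, origin at the centre of its underside; bystander.
- screwdriver: Screwdriver, 180 mm long, lying on the bench, handle to its -x; bystander.
- bottle: White plastic bottle, 50 mm across, 100 mm tall, standing; origin at the centre of its underside; bystander.
There are look-alikes about, which are no part of the job. What is shaped like the part that bears carrier_center but yellow is not meant.

How it is judged:
By the outcome, as a careful person would: the job done as asked, in the order asked, and still so for the second after the job is handed in, with the robot touching nothing.
It also fails if it takes over 67 s, if anything falls off the work surface, if the arm or the gripper's body presses on something with over 40 N, if the wrist force passes 120 N, or if a joint passes its speed limit or range.

## Working session

There is one attempt and no reset: what is moved stays moved. The work goes in short steps, Python scripts to look and compute and a shell command to move; the robot and the scene stay as the last step left them, time stands still between calls to the robot, and variables do not carry over. Pictures are saved under pics/ and viewed, at most 10 in all, crops included, and the job is handed in when it is done.

```bash
mkdir -p pics
cat > h.py <<'E'
import numpy as np,cv2,json
from bench import status,camera,ctrl
from scipy.spatial.transform import Rotation as R
def T_tool():
    o=status.get_obs();q=o['eef_rot'];T=np.eye(4);T[:3,:3]=R.from_quat([q[1],q[2],q[3],q[0]]).as_matrix();T[:3,3]=o['eef_pos'];return T
def grab(n):
    T=T_tool();c=camera(n);c['E']=T@np.array(c['hand_eye']) if n=='wrist' else np.array(c['extrinsics']);return c
def cloud(c):
    d=c['depth'];v,u=np.mgrid[:400,:640]
    P=np.stack([(u-c['cx'])/c['fx']*d,(v-c['cy'])/c['fy']*d,d],-1)
    W=P@c['E'][:3,:3].T+c['E'][:3,3];W[d==0]=np.nan;return W
E
python3 - <<'E'
from h import *
for n in('top','scene'):
    c=grab(n);cv2.imwrite(f'pics/{n}1.png',c['frame']);np.save(f'{n}_W.npy',cloud(c));np.save(f'{n}_f.npy',c['frame'])
    print(n,c['E'].round(3).tolist(),c['fx'])
o=status.get_obs();print(o)
E
```

```text
top [[0.056, -0.975, 0.215, 0.338], [-0.998, -0.054, 0.017, -0.133], [-0.005, -0.216, -0.976, 1.294], [0.0, 0.0, 0.0, 1.0]] 481.0020761525046
scene [[-0.26, 0.687, -0.678, 1.18], [0.965, 0.191, -0.178, 0.014], [0.007, -0.701, -0.713, 0.699], [0.0, 0.0, 0.0, 1.0]] 362.535562404461
{'time_s': 0.1, 'q': array([ 1.10670406e+00,  1.81496227e-01,  1.60791883e+00, -1.06505662e-05,
        1.35384041e+00, -2.06273847e-01]), 'dq': array([ 0.00053237, -0.001757  , -0.00174228, -0.00128788, -0.0006097 ,
       -0.00119449]), 'joint_efforts': array([ 1.14845656e-05, -4.45880663e+01, -3.52237344e+01, -8.38415485e-05,
        4.17992022e-03, -2.13474414e-05]), 'eef_pos': array([0.14634392, 0.55553015, 0.23045246]), 'eef_rot': array([-2.68573821e-04,  1.28551293e-01,  9.91702513e-01, -7.86847444e-04]), 'wrist_force': array([ 0.57619808, -0.1563997 ,  0.06419573]), 'torque': array([0.01960616, 0.08540836, 0.00156458]), 'grasp_force': 0.0, 'opening': 0.9989272367570743}
```

View pics/top1.png

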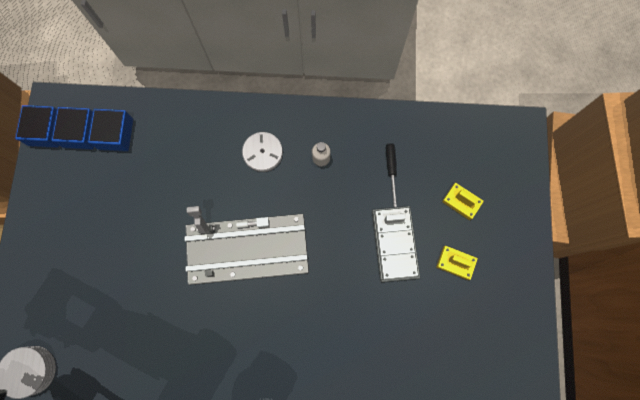

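View pics/scene1.png

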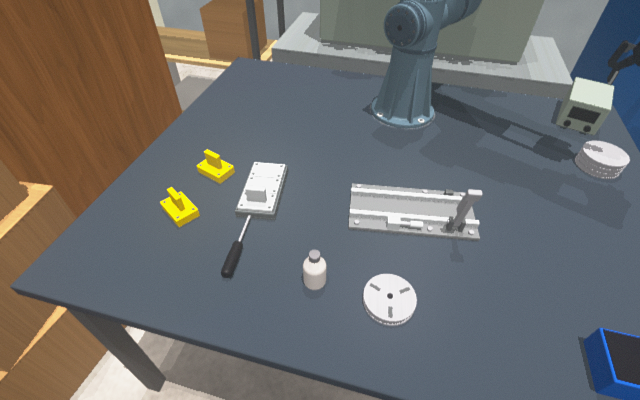

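The top view shows the track at px (187–307, 215–283), with its flag upright at (203,218). The tray is at (375–419, 207–280), with the carrier in its upper (far) place and the fin at (396,217). The yellow look-alikes are on the right.

Run:
```python
from h import *
W=np.load('top_W.npy');f=np.load('top_f.npy')
def reg(u0,v0,u1,v1,z0,z1):
    P=W[v0:v1,u0:u1].reshape(-1,3);return P[(P[:,2]>z0)&(P[:,2]<z1)]
for n,b,z in(('track',(178,205,315,292),(.006,.035)),('tray',(368,200,426,287),(.01,.035)),('fin',(375,205,420,235),(.06,.09)),('flag',(175,195,225,240),(.06,.25))):
    P=reg(*b,*z);r=cv2.minAreaRect((P[:,:2]*1000).astype(np.float32));print(n,len(P),r,P.min(0).round(3),P.max(0).round(3),np.median(P,0).round(3))
b=W[300:330,330:500].reshape(-1,3);print('bench',np.nanmedian(b,0))
# heights histogram over flag
P=reg(175,195,225,240,.05,.25);i=np.argsort(P[:,2])[::-1];print(P[i[::12]].round(3).tolist())
S=np.load('scene_W.npy')[180:240,440:490].reshape(-1,3);S=S[S[:,2]>.06];i=np.argsort(S[:,2])[::-1];print('scene',S[i[::25]].round(3).tolist())
```

```text
track 6878 ((487.6173095703125, 85.00558471679688), (366.0186767578125, 222.26101684570312), 88.65351104736328) [ 0.377 -0.098  0.006] [0.602 0.267 0.035] [0.489 0.075 0.013]
tray 2645 ((537.9810180664062, -319.1420593261719), (214.8463897705078, 104.27928924560547), 8.613615036010742) [ 0.424 -0.384  0.01 ] [ 0.646 -0.255  0.035] [ 0.52  -0.319  0.029]
fin 121 ((587.4520263671875, -310.85662841796875), (14.809747695922852, 49.75728988647461), 8.679582595825195) [ 0.577 -0.336  0.06 ] [ 0.598 -0.286  0.082] [ 0.587 -0.311  0.074]
flag 292 ((543.4334716796875, 186.98544311523438), (49.18162536621094, 29.460372924804688), 4.677597522735596) [0.519 0.173 0.061] [0.569 0.203 0.173] [0.549 0.183 0.13 ]
bench [ 0.34351784 -0.37660735 -0.00045964]
[[0.557, 0.181, 0.173], [0.563, 0.178, 0.168], [0.556, 0.182, 0.167], [0.558, 0.178, 0.166], [0.562, 0.201, 0.165], [0.556, 0.186, 0.164], [0.559, 0.175, 0.162], [0.553, 0.185, 0.157], [0.554, 0.176, 0.154], [0.552, 0.185, 0.148], [0.561, 0.174, 0.144], [0.549, 0.185, 0.136], [0.533, 0.189, 0.13], [0.544, 0.181, 0.127], [0.539, 0.184, 0.125], [0.547, 0.18, 0.123], [0.527, 0.187, 0.118], [0.549, 0.181, 0.113], [0.532, 0.178, 0.106], [0.549, 0.181, 0.101], [0.532, 0.179, 0.093], [0.528, 0.177, 0.087], [0.547, 0.18, 0.084], [0.535, 0.178, 0.075], [0.537, 0.179, 0.063], [0.537, 0.179, 0.051]]
scene [[0.557, 0.201, 0.171], [0.561, 0.189, 0.168], [0.564, 0.183, 0.167], [0.567, 0.186, 0.165], [0.559, 0.173, 0.16], [0.565, 0.187, 0.154], [0.563, 0.197, 0.149], [0.554, 0.174, 0.143], [0.559, 0.194, 0.132], [0.533, 0.177, 0.123], [0.558, 0.188, 0.116], [0.553, 0.181, 0.109], [0.526, 0.177, 0.101], [0.538, 0.179, 0.093], [0.531, 0.177, 0.085], [0.539, 0.179, 0.078], [0.547, 0.188, 0.068]]
```

Run:
```python
from h import *
W=np.load('top_W.npy');f=np.load('top_f.npy')
P=W[205:292,178:315].reshape(-1,3)
P=P[np.isfinite(P[:,0])]
# rail faces by direction: white rails tops 27mm
z=P[:,2];print(np.histogram(z,bins=np.arange(-.004,.05,.003)))
Q=P[(z>.0235)&(z<.031)]
for lo,hi in((.40,.47),(.49,.545)):
    q=Q[(Q[:,0]>lo)&(Q[:,0]<hi)];vx,vy,x,y=cv2.fitLine((q[:,:2]).astype(np.float32),cv2.DIST_HUBER,0,.001,.001).ravel()
    s=q[:,1];print(len(q),'yaw',np.degrees(np.arctan2(-vx*np.sign(vy),abs(vy))),x,y,np.percentile(s,[1,99]),'x at y=.085',x+(.085-y)*vx/vy, np.percentile(q[:,0]-(x+(s-y)*vx/vy),[3,97]))
F=P[(z>.008)&(z<.016)];print('floor y range',np.percentile(F[:,1],[.5,99.5]),'x',np.percentile(F[:,0],[.5,99.5]))
g=cv2.resize(f[190:300,165:320],None,fx=5,fy=5,interpolation=cv2.INTER_CUBIC);cv2.imwrite('pics/t2.png',g)
```

```text
(array([1388, 1963,  830,  460, 1649, 2281, 1008,  197,  126,  377,  528,
        264,  103,   36,    9,    4,   12]), array([-0.004, -0.001,  0.002,  0.005,  0.008,  0.011,  0.014,  0.017,
        0.02 ,  0.023,  0.026,  0.029,  0.032,  0.035,  0.038,  0.041,
        0.044,  0.047]))
429 yaw 8.649045 0.43861482 0.1615575 [-0.06308976  0.22361436] x at y=.085 0.4502601 [-0.01604043  0.00641907]
365 yaw 7.818461 0.5252649 0.1264385 [-0.01722148  0.23848924] x at y=.085 0.5309549 [-0.00590776  0.00686373]
floor y range [-0.0849229   0.23805916] x [0.3963072  0.58801634]
```

View pics/t2.png

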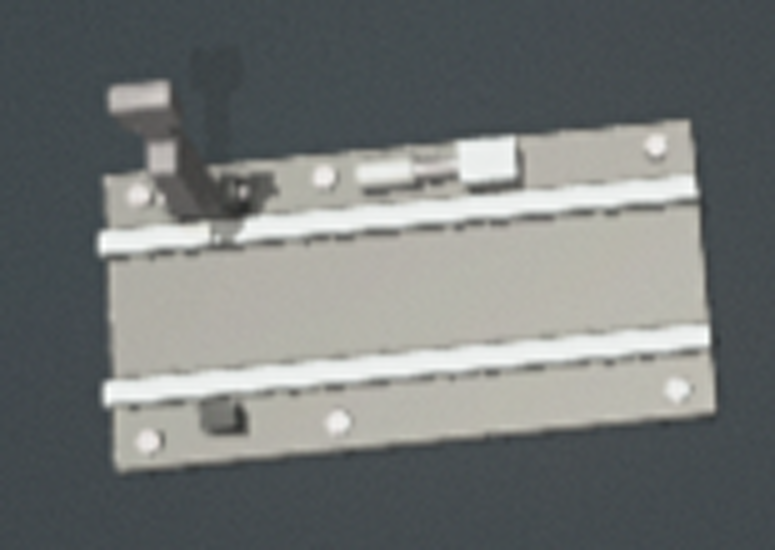

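The crop shows the plate corners at about (105,178), (690,120), (118,470) and (715,413), and the white rails. The flag stands near (160,150), leaning back.

```bash
cat >> h.py <<'E'
def ray(c,uv,z):
    uv=np.atleast_2d(uv);d=np.c_[(uv[:,0]-c['cx'])/c['fx'],(uv[:,1]-c['cy'])/c['fy'],np.ones(len(uv))]@c['E'][:3,:3].T
    o=c['E'][:3,3];return o+d*((z-o[2])/d[:,2])[:,None]
E
python3 - <<'E'
from h import *
c=grab('top')
f=lambda p:np.array(p)/5+[165,190]-.4
p=ray(c,f([(105,178),(690,120),(715,413),(118,470)]),.012);print(p.round(4),'centre',p.mean(0))
a=p[0]-p[1];b=p[3]-p[2];print([np.linalg.norm(x) for x in(a,b,p[0]-p[3],p[1]-p[2])],[np.degrees(np.arctan2(-x[0],x[1])) for x in(a,b)])
r=ray(c,f([(100,243),(695,188),(105,393),(710,335)]),.027);print('rails',r.round(4))
t=ray(c,f([(240,195)]),.038)
yaw=np.mean([np.arctan2(-x[0],x[1]) for x in(a,b,r[0]-r[1],r[2]-r[3])]);u=np.array([-np.sin(yaw),np.cos(yaw)]);v=np.array([np.cos(yaw),np.sin(yaw)])
C=p.mean(0)[:2]; m=r.mean(0)[:2]
O=C+u*.010+v*((m-C)@v)
O2=C+u*.01
print('yaw',np.degrees(yaw),'origin',O,O2)
for n,q in(('hinge',(.058,.09)),('tab down',(-.06,.09)),('seat',(0,.038)),('load',(0,-.11))):print(n,(O+v*q[0]+u*q[1]).round(4))
E
```

```text
[[ 0.5449  0.247   0.012 ]
 [ 0.5943 -0.0675  0.012 ]
 [ 0.437  -0.0907  0.012 ]
 [ 0.3897  0.222   0.012 ]] centre [0.49149229 0.07769866 0.012     ]
[np.float64(0.3183396135666561), np.float64(0.3163222043091079), np.float64(0.15720732506396726), np.float64(0.15900869735625692)] [np.float64(8.930294460840683), np.float64(8.604975455843595)]
rails [[ 0.5074  0.2411  0.027 ]
 [ 0.5545 -0.0733  0.027 ]
 [ 0.4285  0.2293  0.027 ]
 [ 0.4765 -0.0861  0.027 ]]
yaw 8.67689901455692 origin [0.49021982 0.08762025] [0.48998366 0.08758421]
hinge [0.534  0.1853]
tab down [0.4173 0.1675]
seat [0.4845 0.1252]
load [ 0.5068 -0.0211]
```

```bash
python3 -m handwheel '[[[-1,-54.9,-22.6,-2,0,0,66.5],[-1,-54.9,-22.6,-2,0,0,66.5],[-1,-54.9,-22.6,-2,0,0,66.5],[-1,-54.9,-22.6,-2,0,0,66.5],[-1,-54.9,-22.6,-2,0,0,66.5],[-1,-54.9,-22.6,-2,0,0,66.5],[-1,-54.9,-22.6,-2,0,0,66.5],[-1,-54.9,-22.6,-2,0,0,66.5],[-1,-54.9,-22.6,-2,0,0,66.5],[-1,-54.9,-22.6,-2,0,0,66.5]]]'
cat > st.py <<'E'
from h import *
import sys
T=T_tool();o=status.get_obs();print('t',round(o['time_s'],2),T[:3,3].round(4),'Ty yaw',np.degrees(np.arctan2(T[1,1],T[0,1])).round(2),'Tz',T[:3,2].round(3),'F',o['wrist_force'].round(1),'op',round(o['opening'],3))
y=np.radians(8.68);v=np.array([np.cos(y),np.sin(y)]);u=np.array([-v[1],v[0]])
d=T[:2,3]-[.4902,.0876];print('track frame',(d@v).round(4),(d@u).round(4))
for a in sys.argv[1:]:
    p=np.array(eval(a));w=np.array([*(np.array([.4902,.0876])+v*p[0]+u*p[1]),p[2]]);print(a,'world',w.round(4),'tool shift cm',(100*T[:3,:3].T@(w-T[:3,3])).round(2))
E
python3 st.py '(.118,.09,.135)'
```

```text
time_s: 1.4
eef_pos: [0.6219, 0.1947, 0.2507]
eef_rot: [0.0, 0.652, 0.758, -0.0]
wrist_force: [-0.7, 0.6, -0.2]
opening: -0.003
grasp_force: 0.0
t 1.4 [0.6219 0.1947 0.2507] Ty yaw 8.57 Tz [-0. -0. -1.] F [-0.7  0.6 -0.2] op -0.003
track frame 0.1464 0.086
(.118,.09,.135) world [0.5933 0.1944 0.135 ] tool shift cm [ 0.4  -2.83 11.57]
```

```bash
python3 -m handwheel '[[[-1,0.4,0,6,0,0,0],[-1,0.4,0,10.4,0,0,0],[-1,0.4,-2,10.4,0,0,0],[-1,0.4,-4,10.4,0,0,0],[-1,0.4,-6.6,10.4,0,0,0],[-1,0.4,-8,10.4,0,0,0],[-1,0.4,-9.6,10.4,0,0,0],[-1,0.4,-11,10.6,0,0,0],[-1,0.4,-12.5,11,0,0,0],[-1,0.4,-12.5,11,0,0,0]]]'
python3 st.py '(-.003,.09,.124)' '(-.022,.09,.1015)' '(-.035,.09,.0746)' '(-.042,.09,.045)'
```

```text
time_s: 2.65
eef_pos: [0.4945, 0.1824, 0.1408]
eef_rot: [-0.001, 0.651, 0.759, -0.001]
wrist_force: [-0.7, -0.3, -0.4]
opening: -0.001
grasp_force: 0.0
t 2.65 [0.4945 0.1824 0.1408] Ty yaw 8.74 Tz [-0.002 -0.    -1.   ] F [-0.7 -0.3 -0.4] op -0.001
track frame 0.0186 0.0931
(-.003,.09,.124) world [0.4737 0.1761 0.124 ] tool shift cm [-0.31 -2.15  1.68]
(-.022,.09,.1015) world [0.4549 0.1732 0.1015] tool shift cm [-0.3  -4.05  3.94]
(-.035,.09,.0746) world [0.442  0.1713 0.0746] tool shift cm [-0.3  -5.35  6.63]
(-.042,.09,.045) world [0.4351 0.1702 0.045 ] tool shift cm [-0.3  -6.04  9.59]
```

```bash
python3 -m handwheel '[[[-1,-0.3,-1,0.8,0,0,0],[-1,-0.3,-2.1,1.7,0,0,0],[-1,-0.3,-3.1,2.8,0,0,0],[-1,-0.3,-4.1,3.9,0,0,0],[-1,-0.3,-4.7,5.2,0,0,0],[-1,-0.3,-5.3,6.6,0,0,0],[-1,-0.3,-5.7,8.2,0,0,0],[-1,-0.3,-6,9.2,0,0,0],[-1,-0.3,-6,9.2,0,0,0]]]'
python3 st.py
python3 - <<'E'
from h import *
c=grab('wrist');cv2.imwrite('pics/w1.png',c['frame'])
E
```

```text
time_s: 3.78
eef_pos: [0.4358, 0.1703, 0.0482]
eef_rot: [-0.001, 0.651, 0.759, -0.001]
wrist_force: [-0.5, -0.4, 0.8]
opening: 0.003
grasp_force: 0.0
t 3.77 [0.4358 0.1703 0.0482] Ty yaw 8.73 Tz [-0.002 -0.    -1.   ] F [-0.5 -0.4  0.8] op 0.003
track frame -0.0413 0.09
```

View pics/w1.png

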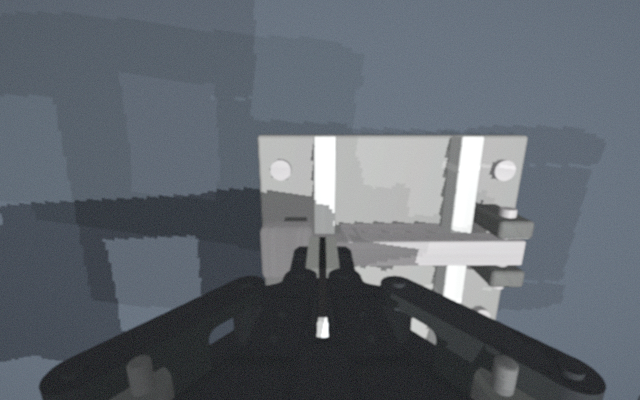

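The wrist view shows the flag bar across the channel at row ~245, with the fingers on it. Now I'll press it to its end.

```bash
python3 -m handwheel '[[[-1,0,-0.8,0.1,0,0,0],[-1,0,-0.8,0.2,0,0,0],[-1,0,-0.8,0.3,0,0,0],[-1,0,-0.8,0.4,0,0,0],[-1,0,-0.8,0.5,0,0,0],[-1,0,-0.8,0.5,0,0,0]]]'
python3 st.py
```

```text
time_s: 4.58
eef_pos: [0.4291, 0.1693, 0.0449]
eef_rot: [0.0, 0.651, 0.759, -0.0]
wrist_force: [-2.7, -0.9, 8.2]
opening: 0.002
grasp_force: 4.2
t 4.58 [0.4291 0.1693 0.0449] Ty yaw 8.74 Tz [ 0. -0. -1.] F [-2.7 -0.9  8.2] op 0.002
track frame -0.048 0.0899
```

```bash
python3 -m handwheel '[[[-1,0,0,0.1,0,0,0],[-1,0,0,0.15,0,0,0],[-1,0,0,0.15,0,0,0]]]'
python3 st.py; python3 -m handwheel '[[[-1,0,0,-6,0,0,0],[-1,0,0,-12,0,0,0],[-1,0,0,-17,0,0,0],[-1,0,0,-17,0,0,0]]]';python3 - <<'E'
from h import *
T=T_tool();w=np.array([.5875,-.311,.20]);print((100*T[:3,:3].T@(w-T[:3,3])).round(2))
W=cloud(grab('top'));P=W[205:292,178:315].reshape(-1,3)
y=np.radians(8.68);v=np.array([np.cos(y),np.sin(y)]);u=np.array([-v[1],v[0]])
a=(P[:,:2]-[.4902,.0876])@v;b=(P[:,:2]-[.4902,.0876])@u
for x0 in(-.075,-.06,-.03,0,.03):
    m=(abs(a-x0)<.006)&(abs(b-.09)<.005);print(x0,m.sum(),np.nanmedian(P[m,2]))
E
```

```text
time_s: 4.95
eef_pos: [0.4292, 0.1693, 0.0446]
eef_rot: [0.0, 0.651, 0.759, -0.0]
wrist_force: [-9.1, -2.5, 23.9]
opening: -0.0
grasp_force: 11.9
t 4.95 [0.4292 0.1693 0.0446] Ty yaw 8.76 Tz [-0. -0. -1.] F [-9.1 -2.5 23.9] op -0.0
track frame -0.048 0.0899
time_s: 5.45
eef_pos: [0.432, 0.1696, 0.2175]
eef_rot: [0.003, 0.651, 0.759, 0.004]
wrist_force: [-0.3, 0.4, -0.8]
opening: 0.005
grasp_force: 0.0
[-49.87   8.05   1.85]
-0.075 35 0.04358527286725811
-0.06 22 0.045729067621911645
-0.03 18 0.04463573067211468
0 21 0.046238838769444124
0.03 18 0.04533993697337857
```

The stop is down: the bar top is 45 mm along its whole length. Next, over to the carrier.

```bash
python3 -m handwheel '[[[1,-49.9,8,1,0,0,0],[1,-49.9,8,1,0,0,0],[1,-49.9,8,1,0,0,0],[1,-49.9,8,1,0,0,0],[1,-49.9,8,1,0,0,0],[1,-49.9,8,1,0,0,0],[1,-49.9,8,1,0,0,0],[1,-49.9,8,1,0,0,0],[1,-49.9,8,1,0,0,0],[1,-49.9,8,1,0,0,0]]]'
python3 st.py
python3 - <<'E'
from h import *
c=grab('wrist');cv2.imwrite('pics/w2.png',c['frame']);W=cloud(c)
m=(W[...,2]>.066)&(W[...,2]<.085)&(abs(W[...,0]-.587)<.04)&(abs(W[...,1]+.311)<.06)
P=W[m];print(len(P),cv2.minAreaRect((P[:,:2]*1000).astype(np.float32)),np.median(P[:,2]))
T=T_tool();
E
```

```text
time_s: 6.75
eef_pos: [0.5827, -0.3115, 0.2002]
eef_rot: [-0.002, 0.652, 0.759, 0.0]
wrist_force: [-0.2, 1.2, 0.3]
opening: 0.997
grasp_force: 0.0
t 6.75 [ 0.5827 -0.3115  0.2002] Ty yaw 8.67 Tz [-0.003  0.003 -1.   ] F [-0.2  1.2  0.3] op 0.997
track frame 0.0312 -0.4084
791 ((587.0369262695312, -315.01544189453125), (13.347952842712402, 49.79262924194336), 8.638195037841797) 0.07528369318096612
```

View pics/w2.png

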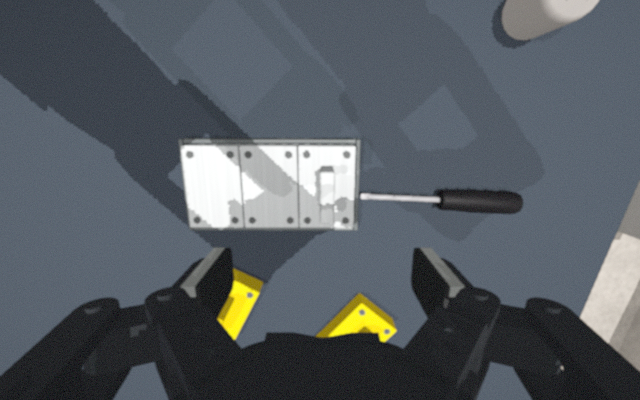

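The wrist view shows the carrier at the tray's right end, with its fin at px (326,195). The blanks are to its left, the screwdriver tip is at the tray wall, and the yellow blocks are below.

```bash
python3 -m handwheel '[[[0.2,0,0,3,0,0,0],[0.2,0,0,6,0,0,0],[0.2,0,0,6,0,0,0],[0.2,0,0,6,0,0,0]]]'
python3 - <<'E'
from h import *
c=grab('wrist');W=cloud(c)
m=(W[...,2]>.066)&(W[...,2]<.085)&(abs(W[...,0]-.587)<.04)&(abs(W[...,1]+.311)<.06)
P=W[m];r=cv2.minAreaRect((P[:,:2]*1000).astype(np.float32));print(len(P),r,np.median(P[:,2]))
T=T_tool();w=np.array([r[0][0]/1e3,r[0][1]/1e3,.038]);print(T[:3,3],T[:3,2],(100*T[:3,:3].T@(w-T[:3,3])).round(2))
E
```

```text
time_s: 7.3
eef_pos: [0.5843, -0.3112, 0.1442]
eef_rot: [0.001, 0.651, 0.759, 0.0]
wrist_force: [-0.0, -0.2, 0.6]
opening: 0.603
grasp_force: 0.0
1176 ((587.2630004882812, -314.8804016113281), (13.456892013549805, 49.6019172668457), 8.63861083984375) 0.07535856158305429
[ 0.58462073 -0.31169171  0.14471459] [ 0.00205124 -0.00157424 -0.99999666] [-0.34  0.19 10.67]
```

```bash
python3 -m handwheel '[[[0.2,-0.3,0.2,3,0,0,0],[0.2,-0.3,0.2,6,0,0,0],[0.2,-0.3,0.2,9,0,0,0],[0.2,-0.3,0.2,10.3,0,0,0],[0.2,-0.3,0.2,10.3,0,0,0]]]';python3 st.py
```

```text
time_s: 7.98
eef_pos: [0.5862, -0.3145, 0.04]
eef_rot: [-0.0, 0.651, 0.759, -0.0]
wrist_force: [-0.1, -0.4, 0.0]
opening: 0.603
grasp_force: 0.0
t 7.97 [ 0.5862 -0.3145  0.04  ] Ty yaw 8.74 Tz [-0.  0. -1.] F [-0.1 -0.4  0. ] op 0.603
track frame 0.0343 -0.412
```

```bash
python3 -m handwheel '[[[-1,0,0,0,0,0,0],[-1,0,0,0,0,0,0],[-1,0,0,0,0,0,0],[-1,0,0,0,0,0,0],[-1,0,0,0,0,0,0],[-1,0,0,0,0,0,0],[-1,0,0,0,0,0,0],[-1,0,0,0,0,0,0]]]';python3 st.py
```

```text
time_s: 8.98
eef_pos: [0.5873, -0.3152, 0.0415]
eef_rot: [0.001, 0.651, 0.759, 0.0]
wrist_force: [1.0, 0.4, 7.2]
opening: 0.159
grasp_force: 59.6
t 8.97 [ 0.5873 -0.3152  0.0415] Ty yaw 8.74 Tz [ 0.002 -0.002 -1.   ] F [1.  0.4 7.2] op 0.159
track frame 0.0352 -0.4128
```

```bash
python3 -m handwheel '[[[-1,0,0,-0.5,0,0,0],[-1,0,0,-1.2,0,0,0],[-1,0,0,-2,0,0,0],[-1,0,0,-3,0,0,0],[-1,0,0,-5,0,0,0],[-1,0,0,-8,0,0,0],[-1,0,0,-11,0,0,0],[-1,0,0,-11,0,0,0]]]';python3 st.py '(0,-.11,.12)';python3 - <<'E'
from h import *
c=grab('wrist');cv2.imwrite('pics/w3.png',c['frame'])
E
```

```text
time_s: 9.98
eef_pos: [0.5881, -0.3161, 0.1544]
eef_rot: [0.004, 0.651, 0.759, 0.0]
wrist_force: [0.5, -1.3, -3.7]
opening: 0.154
grasp_force: 58.8
t 9.97 [ 0.5881 -0.3161  0.1544] Ty yaw 8.73 Tz [ 0.006 -0.005 -1.   ] F [ 0.5 -1.3 -3.7] op 0.154
track frame 0.0359 -0.4139
(0,-.11,.12) world [ 0.5068 -0.0211  0.12  ] tool shift cm [30.41 -3.58  3.25]
```

View pics/w3.png

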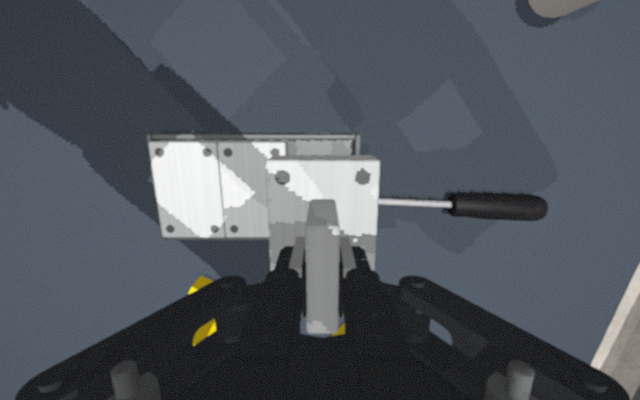

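The carrier is held (fin at px 322,260) and the blanks are still in the tray. Next, move over the track's loading end.

```bash
python3 -m handwheel '[[[-1,6,-0.7,0,0,0,0],[-1,12,-1.4,0,0,0,0],[-1,18,-2.1,0,0,0,0],[-1,24,-2.8,0,0,0,0],[-1,28,-3.3,0.5,0,0,0],[-1,30.4,-3.6,1,0,0,0],[-1,30.4,-3.6,1,0,0,0],[-1,30.4,-3.6,1,0,0,0],[-1,30.4,-3.6,1,0,0,0]]]';python3 st.py '(0,-.11,.12)';python3 - <<'E'
from h import *
c=grab('wrist');cv2.imwrite('pics/w4.png',c['frame']);W=cloud(c);np.save('w4_W.npy',W)
y=np.radians(8.68);v=np.array([np.cos(y),np.sin(y)]);u=np.array([-v[1],v[0]])
a=(W[...,:2]-[.4902,.0876])@v;b=(W[...,:2]-[.4902,.0876])@u;z=W[...,2]
for b0 in(-.04,-.02,0,.02,.04,.06):
    m=(abs(b-b0)<.006)&(z>.022)&(z<.033)&(abs(a)<.06);s=a[m]
    L=s[s<0];H=s[s>0]
    if len(L) and len(H): print(b0,len(L),len(H),np.percentile(L,[5,95]).round(4),np.percentile(H,[5,95]).round(4),'floor z',np.median(z[(abs(b-b0)<.006)&(abs(a)<.02)]))
E
```

```text
time_s: 11.15
eef_pos: [0.5047, -0.0205, 0.1397]
eef_rot: [0.0, 0.652, 0.758, -0.0]
wrist_force: [0.6, -0.0, -4.3]
opening: 0.153
grasp_force: 59.3
t 11.15 [ 0.5047 -0.0205  0.1397] Ty yaw 8.66 Tz [ 0. -0. -1.] F [ 0.6 -0.  -4.3] op 0.153
track frame -0.0019 -0.1091
(0,-.11,.12) world [ 0.5068 -0.0211  0.12  ] tool shift cm [-0.09  0.19  1.97]
-0.04 231 270 [-0.0455 -0.0344] [0.0338 0.0594] floor z 0.012486982848271933
-0.02 251 356 [-0.0455 -0.0344] [0.0339 0.0592] floor z 0.012426423413844756
0 262 389 [-0.0456 -0.0344] [0.0342 0.0591] floor z 0.012482319083537585
0.02 275 284 [-0.0454 -0.0344] [0.0337 0.0447] floor z 0.012499406938528246
0.04 235 232 [-0.0454 -0.0343] [0.0337 0.0448] floor z 0.012444812631118435
```

View pics/w4.png

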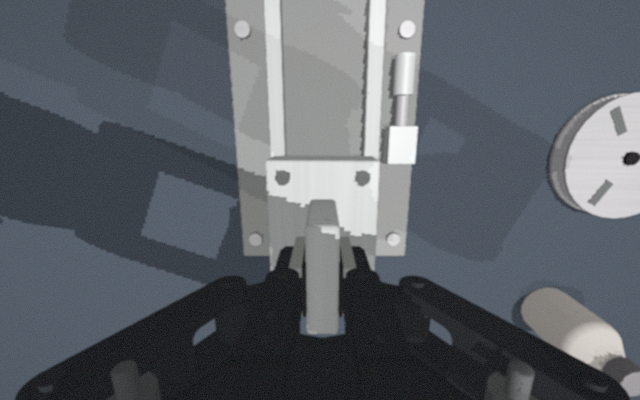

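The channel lies straight ahead at columns 285–365, with the carrier above it. Now I'll measure the carrier's own offset in the hand.

```bash
python3 - <<'E'
from h import *
W=np.load('w4_W.npy');y=np.radians(8.68);v=np.array([np.cos(y),np.sin(y)]);u=np.array([-v[1],v[0]])
a=(W[...,:2]-[.4902,.0876])@v;b=(W[...,:2]-[.4902,.0876])@u;z=W[...,2]
m=(z>.115)&(z<.14)&(abs(a)<.05)&(abs(b+.11)<.06)
print(m.sum(),np.median(z[m]),'front',np.percentile(b[m],[99,99.8]))
for b0 in(-.072,-.078,-.084):
    k=m&(abs(b-b0)<.004);print(b0,np.percentile(a[k],[1,3,97,99]).round(4))
E
python3 st.py '(0,-.11,.055)'
```

```text
8554 0.1287027025688906 front [-0.06428339 -0.0642067 ]
-0.072 [-0.0314 -0.0301  0.0257  0.0269]
-0.078 [-0.0313 -0.03    0.0258  0.027 ]
-0.084 [-0.0314 -0.0303  0.0258  0.027 ]
t 11.2 [ 0.5047 -0.0205  0.1398] Ty yaw 8.65 Tz [ 0. -0. -1.] F [ 0.2 -0.3 -2.8] op 0.16
track frame -0.0019 -0.109
(0,-.11,.055) world [ 0.5068 -0.0211  0.055 ] tool shift cm [-0.09  0.19  8.48]
```

```bash
python3 -m handwheel '[[[-1,0,0.2,3,0,0,0],[-1,0,0.2,5,0,0,0],[-1,0,0.2,7,0,0,0],[-1,0,0.2,8,0,0,0],[-1,0,0.2,8.6,0,0,0],[-1,0,0.2,8.9,0,0,0],[-1,0,0.2,9.05,0,0,0],[-1,0,0.2,9.05,0,0,0]]]';python3 st.py
```

```text
time_s: 12.2
eef_pos: [0.5067, -0.0193, 0.0497]
eef_rot: [0.0, 0.651, 0.759, 0.0]
wrist_force: [0.8, 0.2, -2.8]
opening: 0.152
grasp_force: 59.3
t 12.2 [ 0.5067 -0.0193  0.0497] Ty yaw 8.73 Tz [ 0.001 -0.    -1.   ] F [ 0.8  0.2 -2.8] op 0.152
track frame 0.0002 -0.1081
```

```bash
python3 -m handwheel '[[[-1,0,0,0.08,0,0,0],[-1,0,0,0.16,0,0,0],[-1,0,0,0.2,0,0,0],[-1,0,0,0.2,0,0,0]]]';python3 st.py
```

```text
time_s: 12.7
eef_pos: [0.5068, -0.0193, 0.0484]
eef_rot: [0.0, 0.651, 0.759, 0.0]
wrist_force: [-2.5, 0.1, 7.6]
opening: 0.157
grasp_force: 61.0
t 12.7 [ 0.5068 -0.0193  0.0484] Ty yaw 8.74 Tz [ 0.001 -0.    -1.   ] F [-2.5  0.1  7.6] op 0.157
track frame 0.0003 -0.1082
```

```bash
python3 -m handwheel '[[[-1,1,0,-0.05,0,0,0],[-1,2.5,0,-0.05,0,0,0],[-1,4,0,-0.05,0,0,0],[-1,6,0,-0.05,0,0,0],[-1,8,0,-0.05,0,0,0],[-1,10,0,-0.05,0,0,0],[-1,11.5,0,-0.05,0,0,0],[-1,13,0,-0.05,0,0,0],[-1,13.8,0,-0.05,0,0,0],[-1,13.8,0,-0.05,0,0,0]]]';python3 st.py
```

```text
time_s: 13.95
eef_pos: [0.4857, 0.1191, 0.0484]
eef_rot: [0.0, 0.651, 0.759, 0.001]
wrist_force: [0.2, 2.3, 5.1]
opening: 0.152
grasp_force: 60.8
t 13.95 [0.4857 0.1191 0.0484] Ty yaw 8.81 Tz [ 0.001  0.001 -1.   ] F [0.2 2.3 5.1] op 0.152
track frame 0.0003 0.0318
```

```bash
python3 -m handwheel '[[[-1,0.15,0,0,0,0,0],[-1,0.3,0,0,0,0,0],[-1,0.45,0,0,0,0,0],[-1,0.55,0,0,0,0,0],[-1,0.65,0,0,0,0,0],[-1,0.75,0,0,0,0,0],[-1,0.75,0,0,0,0,0]]]';python3 st.py
```

```text
time_s: 14.82
eef_pos: [0.4852, 0.1223, 0.0488]
eef_rot: [0.002, 0.651, 0.759, -0.002]
wrist_force: [-0.1, -18.8, 8.2]
opening: 0.151
grasp_force: 61.1
t 14.82 [0.4852 0.1223 0.0488] Ty yaw 8.82 Tz [ 0.002 -0.005 -1.   ] F [ -0.1 -18.8   8.2] op 0.151
track frame 0.0003 0.035
```

Firm contact with the stop (19 N along −y, no sideways force). I'll ease off most of the push and release.

```bash
python3 -m handwheel '[[[-1,-0.2,0,0,0,0,0],[-1,-0.3,0,0,0,0,0],[-1,-0.3,0,0,0,0,0]]]';python3 st.py; python3 -m handwheel '[[[0.2,-0.3,0,0,0,0,0],[0.2,-0.3,0,0,0,0,0],[0.2,-0.3,0,0,0,0,0],[0.2,-0.3,0,0,0,0,0],[0.2,-0.3,0,0,0,0,0]]]';python3 st.py
```

```text
time_s: 15.2
eef_pos: [0.4853, 0.1219, 0.0484]
eef_rot: [0.001, 0.651, 0.759, 0.0]
wrist_force: [0.7, -5.0, 5.9]
opening: 0.155
grasp_force: 60.8
t 15.2 [0.4853 0.1219 0.0484] Ty yaw 8.76 Tz [ 0.001 -0.001 -1.   ] F [ 0.7 -5.   5.9] op 0.155
track frame 0.0003 0.0346
time_s: 15.82
eef_pos: [0.4851, 0.1188, 0.0477]
eef_rot: [-0.0, 0.651, 0.759, -0.0]
wrist_force: [-0.2, -0.8, 0.8]
opening: 0.602
grasp_force: 0.0
t 15.82 [0.4851 0.1188 0.0477] Ty yaw 8.73 Tz [-0.  0. -1.] F [-0.2 -0.8  0.8] op 0.602
track frame -0.0003 0.0316
```

```bash
python3 -m handwheel '[[[0.2,0,0,-3,0,0,0],[0.2,0,0,-7,0,0,0],[0.2,-4,0,-11,0,0,0],[0.2,-8,0,-14,0,0,0],[0.2,-8,0,-14,0,0,0],[0.2,-8,0,-14,0,0,0]]]';python3 - <<'E'
from h import *
c=grab('wrist');cv2.imwrite('pics/w5.png',c['frame']);W=cloud(c)
y=np.radians(8.68);v=np.array([np.cos(y),np.sin(y)]);u=np.array([-v[1],v[0]])
a=(W[...,:2]-[.4902,.0876])@v;b=(W[...,:2]-[.4902,.0876])@u;z=W[...,2]
print('T',T_tool()[:3,3])
for a0 in(-.024,-.015,.015,.024):
    k=(abs(a-a0)<.004)
    m=k&(z>.033)&(z<.040)&(b>-.03)&(b<.1);n=k&(z>.0425)&(z<.049)&(b>.05)&(b<.12)
    print(a0,m.sum(),n.sum(),'carrier front',np.percentile(b[m],[1,99]).round(4),'bar',np.percentile(b[n],[2,98]).round(4),np.median(z[m]),np.median(z[n]))
m=(z>.072)&(z<.09)&(abs(a)<.03)&(abs(b-.035)<.05);r=cv2.minAreaRect((np.c_[a[m],b[m]]*1000).astype(np.float32));print('fin',r,np.median(z[m]))
E
```

```text
time_s: 16.58
eef_pos: [0.4968, 0.0399, 0.1871]
eef_rot: [-0.001, 0.652, 0.759, -0.0]
wrist_force: [-0.4, 0.2, -0.4]
opening: 0.599
grasp_force: 0.0
T [0.49641387 0.04029583 0.18663634]
-0.024 867 167 carrier front [-0.0088  0.079 ] bar [0.0792 0.0926] 0.03752134820295222 0.04546586140582165
-0.015 879 167 carrier front [-0.009  0.079] bar [0.0791 0.0924] 0.03742285721735322 0.04540717356545804
0.015 876 165 carrier front [-0.0091  0.0789] bar [0.0793 0.0924] 0.037455660533383284 0.045438454023358
0.024 871 173 carrier front [-0.0088  0.0787] bar [0.0791 0.0925] 0.03755094236389972 0.0452173871554265
fin ((-0.17622661590576172, 34.161834716796875), (13.396689414978027, 49.82612991333008), 0.49146828055381775) 0.08231183937699066
```

View pics/w5.png

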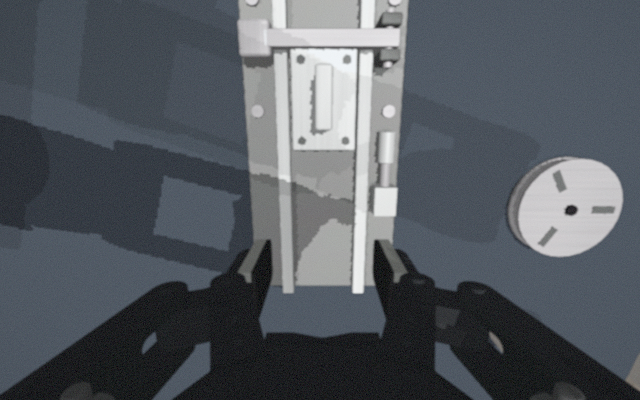

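The carrier is seated square against the bar (bar at row 38, carrier at rows 48–150). Release may have left a sub-millimetre gap, so I'll nudge it gently from behind with shut fingers.

```bash
python3 st.py '(0,-.06,.12)' '(0,-.06,.024)'
```

```text
t 16.62 [0.4964 0.0403 0.1866] Ty yaw 8.74 Tz [-0.002  0.001 -1.   ] F [ 0.   0.6 -0. ] op 0.6
track frame -0.001 -0.0477
(0,-.06,.12) world [0.4993 0.0283 0.12  ] tool shift cm [-1.24  0.11  6.66]
(0,-.06,.024) world [0.4993 0.0283 0.024 ] tool shift cm [-1.25  0.13 16.26]
```

```bash
python3 -m handwheel '[[[-1,-1.2,0,3,0,0,0],[-1,-1.2,0,6,0,0,0],[-1,-1.2,0,9,0,0,0],[-1,-1.2,0,9,0,0,0],[-1,-1.2,0,12,0,0,0],[-1,-1.2,0,14.5,0,0,0],[-1,-1.2,0,16,0,0,0],[-1,-1.2,0,16,0,0,0]]]';python3 st.py
python3 -m handwheel '[[[-1,1,0,0,0,0,0],[-1,2,0,0,0,0,0],[-1,3,0,0,0,0,0],[-1,3.3,0,0,0,0,0],[-1,3.5,0,0,0,0,0],[-1,3.5,0,0,0,0,0]]]';python3 st.py
```

```text
time_s: 17.62
eef_pos: [0.4986, 0.0282, 0.0274]
eef_rot: [-0.001, 0.651, 0.759, -0.0]
wrist_force: [-0.2, 0.1, -0.3]
opening: 0.001
grasp_force: 0.0
t 17.62 [0.4986 0.0282 0.0274] Ty yaw 8.76 Tz [-0.002  0.    -1.   ] F [-0.2  0.1 -0.3] op 0.001
track frame -0.0006 -0.06
time_s: 18.38
eef_pos: [0.4939, 0.0623, 0.0278]
eef_rot: [0.0, 0.651, 0.759, -0.0]
wrist_force: [-0.1, 0.2, 0.2]
opening: 0.002
grasp_force: 0.0
t 18.38 [0.4939 0.0623 0.0278] Ty yaw 8.74 Tz [ 0. -0. -1.] F [-0.1  0.2  0.2] op 0.002
track frame -0.0001 -0.0255
```

```bash
python3 -m handwheel '[[[-1,0.15,0,0,0,0,0],[-1,0.3,0,0,0,0,0],[-1,0.4,0,0,0,0,0],[-1,0.5,0,0,0,0,0],[-1,0.6,0,0,0,0,0],[-1,0.6,0,0,0,0,0]]]';python3 st.py
```

```text
time_s: 19.12
eef_pos: [0.493, 0.0683, 0.0278]
eef_rot: [0.0, 0.651, 0.759, -0.0]
wrist_force: [-0.3, 0.4, 0.7]
opening: -0.001
grasp_force: 0.0
t 19.12 [0.493  0.0683 0.0278] Ty yaw 8.74 Tz [ 0. -0. -1.] F [-0.3  0.4  0.7] op -0.001
track frame -0.0002 -0.0195
```

```bash
python3 -m handwheel '[[[-1,0.15,0,0,0,0,0],[-1,0.3,0,0,0,0,0],[-1,0.4,0,0,0,0,0],[-1,0.4,0,0,0,0,0]]]';python3 st.py
```

```text
time_s: 19.62
eef_pos: [0.493, 0.0688, 0.028]
eef_rot: [0.002, 0.651, 0.759, -0.002]
wrist_force: [0.4, -17.9, -1.2]
opening: 0.001
grasp_force: 8.7
t 19.62 [0.493  0.0688 0.028 ] Ty yaw 8.8 Tz [ 0.001 -0.006 -1.   ] F [  0.4 -17.9  -1.2] op 0.001
track frame -0.0 -0.019
```

```bash
python3 -m handwheel '[[[-1,-1.5,0,0,0,0,0],[-1,-3,0,0,0,0,0],[-1,-3,0,-4,0,0,0],[-1,-3,0,-9,0,0,0],[-1,-5,0,-14,0,0,0],[-1,-8,0,-17,0,0,0],[-1,-8,0,-17,0,0,0],[-1,-8,0,-17,0,0,0]]]';python3 - <<'E'
from h import *
c=grab('wrist');W=cloud(c)
y=np.radians(8.68);v=np.array([np.cos(y),np.sin(y)]);u=np.array([-v[1],v[0]])
a=(W[...,:2]-[.4902,.0876])@v;b=(W[...,:2]-[.4902,.0876])@u;z=W[...,2]
m=(z>.033)&(z<.040)&(abs(a)<.026)&(b>-.03)&(b<.1);n=(z>.0425)&(z<.049)&(abs(a)<.03)&(b>.05)&(b<.12)
print('carrier',np.percentile(b[m],[.5,99]).round(4),np.median(z[m]),'bar',np.percentile(b[n],[2,98]).round(4),np.median(z[n]))
c=grab('top');cv2.imwrite('pics/end.png',c['frame'])
E
```

```text
time_s: 20.62
eef_pos: [0.5037, -0.0066, 0.1967]
eef_rot: [-0.001, 0.652, 0.759, -0.0]
wrist_force: [0.7, -0.2, -0.4]
opening: 0.001
grasp_force: 0.0Traceback (most recent call last):
  File "<stdin>", line 6, in <module>
    return _quantile_unchecked(
        a, q, axis, out, overwrite_input, method, keepdims, weights)
    return _ureduce(a,
                    func=_quantile_ureduce_func,
    ...<5 lines>...
                    overwrite_input=overwrite_input,
                    method=method)
    r = func(a, **kwargs)
    result = _quantile(arr,
                       quantiles=q,
    ...<2 lines>...
                       out=out,
                       weights=wgt)
    slices_having_nans = np.isnan(arr[-1, ...])
                                  ~~~^^^^^^^^^
IndexError: index -1 is out of bounds for axis 0 with size 0
```

Run:
```python
from h import *
c=grab('wrist');W=cloud(c)
y=np.radians(8.68);v=np.array([np.cos(y),np.sin(y)]);u=np.array([-v[1],v[0]])
a=(W[...,:2]-[.4902,.0876])@v;b=(W[...,:2]-[.4902,.0876])@u;z=W[...,2]
m=(z>.033)&(z<.040)&(abs(a)<.026)&(b>-.03)&(b<.1);print('carrier',m.sum(),b[m].min() if m.any() else 0,'view b max',np.nanmax(b[abs(a)<.03]))
c=grab('top');cv2.imwrite('pics/end.png',c['frame'][80:320,120:520])
```

```text
carrier 4293 -0.010449612721287574 view b max 0.07442102188620948
```

View pics/end.png

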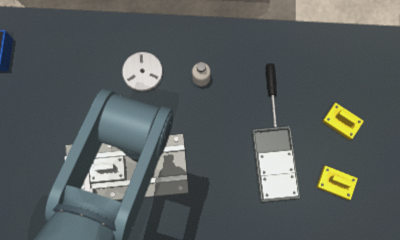

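The carrier is at the stop (crop px 107,168), both blanks are in the tray, and the bystanders haven't moved.

```bash
python3 -c "
from bench import ctrl
print(ctrl.hand_in())"
```

```text
the job is handed in; nothing more can be done
None
```

The job is handed in: I flipped the stop down first, then slid the carrier along the channel until it rested against it and let go, at about 21 s; the blanks are still in the tray and the other things on the bench were left alone.

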